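# Load the workpiece carriers with the drive parts

### The job

Load the four workpiece carriers for the next drive unit: set the motor, the flanged bearing unit, the guide carriage and the shaft coupling each into the nest whose pocket has its shape and size, the same way up as they stand now and sitting flat on the pocket floor. Set each part down, do not drop it, and leave the sensor and the screw tray where they are.

Things in the scene. Friction and masses are not known exactly. Their poses are not given: they have to be found in the camera images.
- motor: Loose stepper motor standing on its rear face, shaft up: square body 42 x 42 mm, 34 mm high, aluminium end caps with a black band between, four dark screw holes on top; above it a boss 22 mm across and 2 mm high and a steel shaft 5 mm thick, its tip 50 mm above the underside. About 0.24 kg. Origin at the centre of the underside, z up, x and y square to the flat sides, any of which may be gripped.
- bearing_unit: Loose flanged bearing unit, grey: round flange 64 mm across and 8 mm thick with four dark bolt holes, and a round hub 40 mm across from 8 mm up to 34 mm above the underside, with the steel bearing seen in its top. Grip the hub. About 0.3 kg. Origin at the centre of the underside, z up.
- carriage: Loose linear-guide carriage, a steel block with black end caps: 70 mm along its x, 44 mm along its y, 28 mm high, four dark holes on top, an open groove 22 mm wide and 12 mm deep along x in its underside. Grip it across the 44 mm. About 0.3 kg. Origin at the centre of the underside, z up.
- coupling: Loose shaft coupling standing on end: aluminium cylinder 32 mm across, 41 mm high, with a dark band round the middle and a dark bore in the top. About 0.085 kg. Origin at the centre of the underside, z up.
- nest_square: The motor's nest. Fixed: a workpiece carrier, a dark grey plate 100 x 100 mm with a cream-white plastic nest on it, lying flat, the pocket floor showing dark grey. Origin at the centre of its underside on the bench, z up. Pocket floor 8 mm above the origin, lip top 14 mm above it (pocket 6 mm deep), edges of the lip chamfered 1.5 mm. Square pocket 54 x 54 mm at its centre, sides along its x and y.
- nest_large_round: The bearing unit's nest. Fixed: a workpiece carrier, a dark grey plate 100 x 100 mm with a cream-white plastic nest on it, lying flat, the pocket floor showing dark grey. Origin at the centre of its underside on the bench, z up. Pocket floor 8 mm above the origin, lip top 14 mm above it (pocket 6 mm deep), edges of the lip chamfered 1.5 mm. Round pocket 76 mm across at its centre.
- nest_oblong: The guide carriage's nest. Fixed: a workpiece carrier, a dark grey plate 100 x 100 mm with a cream-white plastic nest on it, lying flat, the pocket floor showing dark grey. Origin at the centre of its underside on the bench, z up. Pocket floor 8 mm above the origin, lip top 14 mm above it (pocket 6 mm deep), edges of the lip chamfered 1.5 mm. Rectangular pocket 82 mm along its x by 56 mm along its y, at its centre; the carriage goes in either way round.
- nest_small_round: The coupling's nest. Fixed: a workpiece carrier, a dark grey plate 100 x 100 mm with a cream-white plastic nest on it, lying flat, the pocket floor showing dark grey. Origin at the centre of its underside on the bench, z up. Pocket floor 8 mm above the origin, lip top 14 mm above it (pocket 6 mm deep), edges of the lip chamfered 1.5 mm. Round pocket 44 mm across at its centre.
- sensor: Bystander, loose: a black laser sensor head 44 x 20 mm standing on an aluminium foot 56 mm (its x) by 36 mm (its y), 42 mm high in all. Origin at the centre of the underside.
- screw_tray: Bystander, loose: an open grey plastic tray of steel screws, 80 mm (its x) by 60 mm (its y), 18 mm high. Origin at the centre of the underside.
Mind the look-alikes: they are no part of the job. Leave any brown or orange look-alike of the carriage alone.

How it is judged:
By the outcome, as a careful person would: the job done as asked, in the order asked, and still so for the second after the job is handed in, with the robot touching nothing.
It also fails if it takes over 112 s, if anything falls off the work surface, if the arm or the gripper's body presses on something with over 40 N, if the wrist force passes 120 N, or if a joint passes its speed limit or range.

### The arm

A 6-joint arm with a two-finger parallel gripper is mounted at the origin on the work surface. World frame = base frame: x ahead of the robot, y to its left, z up, the work surface at z = 0. Lengths are in m, angles in degrees, forces in N, time in s.
With the tool pointing down it reaches from about 0.3 to 1 m from the base axis. Payload 5.1 kg.
Tool frame: the origin (TCP) lies on the centre line of the jaws, within the pads' length; the fingertips stand 8 mm ahead of it and the grasp point (between the pads) lies 11 mm behind it; z points along the fingers, y is the line along which they close (so a half turn about z gives the same grasp; the last joint's range is limited). The gripper opens to 95 mm and grips with 3 to 60 N. Pads are 20 mm wide; open, the fingers measure 119 mm over their backs; the gripper's body (75 mm by 180 mm) begins 59 mm behind the grasp point.
Start: joints at [65.283, 7.093, 94.555, -0, 78.352, -4.733], TCP at [0.222, 0.611, 0.223] pointing down, gripper open.
Joint ranges: [-149.61, 149.61], [-58.7, 133.49], [1.44, 155.28], [-77.14, 257.14], [18.33, 153.61], [-166.67, 166.67]. Speed limits (degrees/s): [147.25, 147.25, 180, 180, 180, 180].

### API

Orientations are given as [roll, pitch, yaw] about the fixed x, y, z axes, in that order (R = Rz(yaw) Ry(pitch) Rx(roll)).
In Python, from bench import telemetry, grab_frame, camera_info, ticket gives the robot as it stands.
- The arm moves only by the tool servo_tool, never from a script. Its argument "targets" is a list of rows, each an object of numbers: "tx", "ty", "tz": the shift along the world's x, y, z in m; "yaw": the turn about the world's z in degrees. In form: [{"tx": .., "ty": .., "tz": .., "yaw": ..}, ...]. A call has 1 to 5 rows; each row is the pose to reach, as a shift and turn from the pose commanded when the call began; what a row does not reach only later rows make up. A row lasts 1/10 s, in which the tool goes at most 50 mm and 8.59 degrees, less where a joint would pass 70% of its speed; a pose out of reach is approached as far as the arm can. A call with a gripper value outside its range is refused whole. "claw" is the finger opening in m, from 0 to 0.0951, set as the call begins (left out, the last holds). The fingers move at their own pace and stop on an object; "grip_force" is the grip in N (left out, the last holds). Time passes only in rows, so rows that repeat a pose let the fingers close. It gives the time, the measured TCP pose, the force, the opening and the grip force at its end, in the units of the state.
- telemetry.state(): the state, without advancing time (a new reading comes with each control period).
- grab_frame(name): name is "scene" or "top" or "wrist"; returns the picture (400x640x3 uint8, red, green, blue); there is no depth.
- camera_info(name): a dict with "fx", "fy", "cx", "cy" (pixels), "position" and "rotation" of the camera in the world. Camera axes: x right, y up, looking along -z (the intrinsics and any distortion apply to the point x, -y, -z); pixel columns grow to the right and rows downward; lengths in m; the calibration is good to about 2 mm. A picture is of the moment at which its call begins: read the wrist's pose just before it. camera_info takes no time and is no camera call; for the wrist camera it gives the pose at the moment of the call.
- ticket.job_done(): hands the job in; it is judged then, once.
The state is a dict: "time": time; "joint_pos": joint angles; "joint_velocities": joint speeds; "tau": joint torques, N m; "tool_pos": TCP position; "tcp_rot": TCP orientation; "force": force on the tool from outside, world axes, zero at the start; "ft_torque": the same for the moment, N m; "opening": finger opening in m; "gripper_force": force on a finger pad.
Only numpy, scipy, OpenCV 4.12 (cv2) and the standard library are available. Lean on these libraries where they do the work, as an engineer would, in place of code of your own. Each camera call takes 0.05 s, during which the arm holds its last target. There are 200 camera calls.

## Working session

There is one attempt and no reset: what is moved stays moved. The work goes in short steps, Python scripts to look and compute and a tool call to move; the robot and the scene stay as the last step left them, time stands still between calls to the robot, and variables do not carry over. Pictures are saved under pics/ and viewed, at most 14 in all, crops included, and the job is handed in when it is done.

Besides the shell and the picture viewer there is one more tool, called after "Emit:" as name(argument=value, ...) on one line, values as JSON. servo_tool: Moves the arm, as the interface text tells. Its arguments: {"type":"object","properties":{"targets":{"type":"array","items":{"type":"object","properties":{"tx":{"type":"number"},"ty":{"type":"number"},"tz":{"type":"number"},"yaw":{"type":"number"}}}},"claw":{"type":"number"},"grip_force":{"type":"number"}},"required":["targets"]}

```bash
mkdir -p pics; ls; cat > h.py <<'E'
import numpy as np, cv2
from bench import telemetry, grab_frame, camera_info, ticket
def save(name, fn):
    ci=camera_info(name); im=np.asarray(grab_frame(name)); cv2.imwrite('pics/'+fn, im[:,:,::-1]); return ci,im
def ray(ci,u,v,z):
    p=np.array([[[u,v]]],float); K=np.array([[ci['fx'],0,ci['cx']],[0,ci['fy'],ci['cy']],[0,0,1]])
    d=np.array(ci.get('distortion',[0]*5),float)
    x,y=cv2.undistortPoints(p,K,d)[0,0]
    R=np.array(ci['rotation']); o=np.array(ci['position'])
    r=R@np.array([x,-y,-1]); return o+r*(z-o[2])/r[2]
E
python3 - <<'E'
from h import *
for n in ('top','scene'):
    ci,im=save(n,n+'0.png'); print(n,ci)
s=telemetry.state(); print(s['tool_pos'],s['tcp_rot'],s['force'],s['time'])
print(camera_info('wrist'))
E
```

```text
pics
top {'fx': 365.20635030390616, 'fy': 365.20635030390616, 'cx': 322.1900913170171, 'cy': 199.34065893035233, 'position': array([0.40435078, 0.01365881, 0.89127889]), 'rotation': array([  9.24560055,  -1.37353123, -90.62779552])}
scene {'fx': 503.86196143309024, 'fy': 503.86196143309024, 'cx': 320.47573613886505, 'cy': 202.1341384116586, 'position': array([ 1.30944415, -0.31970594,  0.90680207]), 'rotation': array([43.44900212,  0.30073804, 67.96621571])}
[0.22194492 0.61034911 0.22153967] [-1.79895961e+02 -6.56416155e-03  1.60016387e+02] [ 0.06571265  0.07653279 -0.03249605] 0.1
{'fx': 309.58803829610196, 'fy': 309.58803829610196, 'cx': 317.99834304695895, 'cy': 205.3503616506942, 'position': array([0.14960055, 0.6379065 , 0.38458816]), 'rotation': array([-15.9316662 ,   0.14575275,  70.03556258])}
```

```bash
python3 - <<'E'
s=open('h.py').read()
s=s.replace("R=np.array(ci['rotation'])","R=Rotation.from_euler('xyz',ci['rotation'],degrees=True).as_matrix()").replace("import numpy","from scipy.spatial.transform import Rotation\nimport numpy",1)
open('h.py','w').write(s)
E
```

```text
(no output)
```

View pics/top0.png

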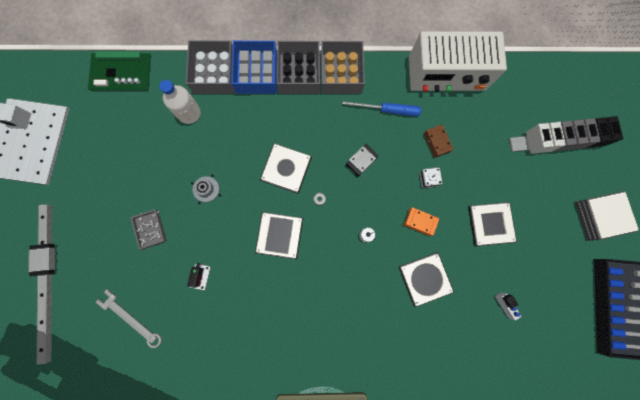

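View pics/scene0.png

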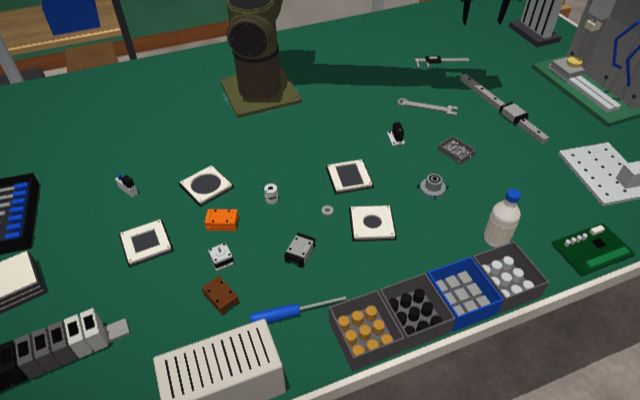

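The top view shows these candidates for the carriage: grey at (362,160), which fits the description. The orange block at (422,221), the brown one at (438,140) and the railed one at (42,260) are not it. The motor is at (431,177). The bearing unit is at (205,188), and the small ring at (320,199) is a look-alike. The coupling is at (368,235). The nests are square (494,224), large round (427,279), oblong (279,236) and small round (287,168). The sensor is at (200,277) and the tray at (148,229).

```bash
python3 - <<'E'
from h import *
im=cv2.imread('pics/top0.png')
ci=camera_info('top')
hsv=cv2.cvtColor(im,cv2.COLOR_BGR2HSV)
m=((hsv[...,2]>170)&(hsv[...,1]<60)).astype(np.uint8)
for n,(u,v) in dict(square=(494,224),large=(427,279),oblong=(279,236),small=(287,168)).items():
    c=np.zeros_like(m); c[v-32:v+32,u-32:u+32]=m[v-32:v+32,u-32:u+32]
    cs,h=cv2.findContours(c,cv2.RETR_CCOMP,cv2.CHAIN_APPROX_NONE)
    k=max(range(len(cs)),key=lambda i:cv2.contourArea(cs[i])*(h[0][i][3]<0))
    kk=max((i for i in range(len(cs)) if h[0][i][3]==k),key=lambda i:cv2.contourArea(cs[i]))
    for cc in (cs[k],cs[kk]):
        P=np.array([ray(ci,*p[0],.014)[:2] for p in cc])
        r=cv2.minAreaRect((P*1000).astype(np.float32)); print(n,np.round(r[0],1),np.round(r[1],1),round(r[2],1))
for n,(u,v,z) in dict(motor=(431,177,.034),bearing=(205,188,.034),carr=(362,160,.028),coup=(368,235,.041),sensor=(200,277,.02),tray=(148,229,.018)).items(): print(n,ray(ci,u,v,z).round(3))
a=cv2.resize(im[125:265,340:460],None,fx=5,fy=5,interpolation=cv2.INTER_CUBIC)[:600]
cv2.imwrite('pics/crop1.png',a)
E
```

```text
square [ 485.  -424.9] [94.3 94.9] 4.7
square [ 484.7 -424.8] [60.  58.4] 4.9
large [ 353.9 -253.9] [95.5 95.1] 19.2
large [ 353.9 -254.3] [78.  76.5] 43.6
oblong [462.2  96.2] [95.1 95.2] 81.2
oblong [462.1  96.2] [60.3 87.1] 80.7
small [628.   80.9] [95.5 94.8] 70.7
small [627.9  81.2] [44.4 45.9] 45.7
motor [ 0.597 -0.272  0.034]
bearing [0.573 0.269 0.034]
carr [ 0.641 -0.107  0.028]
coup [ 0.458 -0.114  0.041]
sensor [0.366 0.277 0.02 ]
tray [0.478 0.404 0.018]
```

View pics/crop1.png

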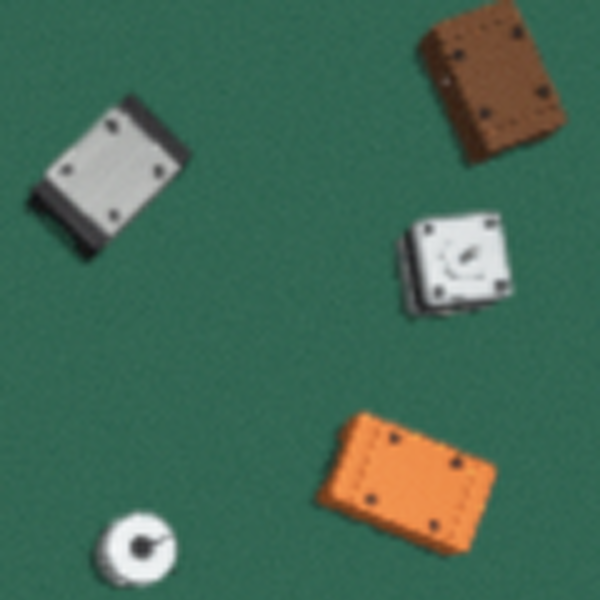

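```bash
python3 - <<'E'
from h import *
ci=camera_info('top')
W=lambda x,y,z: ray(ci,340+(x+.5)/5-.5,125+(y+.5)/5-.5,z)
ang=lambda a,b: round(np.degrees(np.arctan2(*(b-a)[1::-1])),1)
for n,z,H in (('motor',.034,[(428,229),(491,223),(502,286),(438,293)]),('carr',.028,[(112,126),(158,171),(113,215),(67,170)])):
    P=[W(*h,z) for h in H]; print(n,np.mean(P,0).round(4),[ (ang(P[i],P[(i+1)%4]), round(np.linalg.norm(P[i]-P[(i+1)%4])*1000)) for i in range(4)])
print('capdir',ang(W(68,218,.028),W(160,128,.028)))
print('coup',W(141.5,549,.041).round(4))
im=cv2.imread('pics/top0.png'); g=cv2.resize(im[160:216,177:233],None,fx=8,fy=8,interpolation=cv2.INTER_CUBIC); cv2.imwrite('pics/crop2.png',g)
E
```

```text
motor [ 0.5988 -0.2764  0.034 ] [(np.float64(-84.8), 31), (np.float64(-173.8), 31), (np.float64(95.9), 32), (np.float64(5.5), 32)]
carr [ 0.6448 -0.1074  0.028 ] [(np.float64(-136.2), 32), (np.float64(134.1), 32), (np.float64(44.0), 32), (np.float64(-45.6), 32)]
capdir -45.8
coup [ 0.4591 -0.1139  0.041 ]
```

View pics/crop2.png

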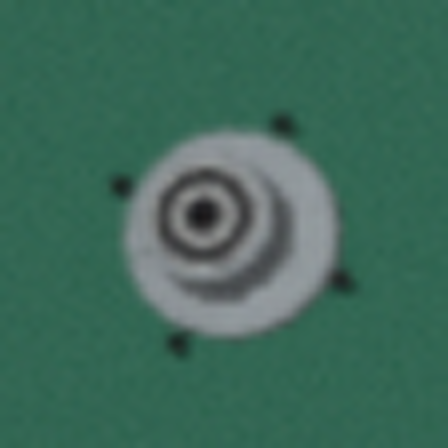

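Crop 1 shows that the grey block with black caps is the carriage and confirms the motor by its shaft. Crop 2 shows the bearing unit, with flange centre (232,235) and bearing centre (204,214) in the crop. I'm moving to the motor first.

Emit:
servo_tool(targets=[{"tx": 0.019, "ty": -0.044, "tz": 0, "yaw": 1.3}, {"tx": 0.038, "ty": -0.088, "tz": 0, "yaw": 2.6}, {"tx": 0.057, "ty": -0.132, "tz": 0, "yaw": 3.9}, {"tx": 0.076, "ty": -0.176, "tz": 0, "yaw": 5.2}, {"tx": 0.095, "ty": -0.22, "tz": 0, "yaw": 6.5}])

```text
time: 0.6
tool_pos: [0.3173, 0.3889, 0.2221]
tcp_rot: [-180.0, -0.0, 166.6]
force: [0.6, -0.7, 0.6]
opening: 0.095
gripper_force: 0.0
```

Emit:
servo_tool(targets=[{"tx": 0.019, "ty": -0.044, "tz": 0, "yaw": 1.3}, {"tx": 0.038, "ty": -0.088, "tz": 0, "yaw": 2.6}, {"tx": 0.057, "ty": -0.132, "tz": 0, "yaw": 3.9}, {"tx": 0.076, "ty": -0.176, "tz": 0, "yaw": 5.2}, {"tx": 0.095, "ty": -0.22, "tz": 0, "yaw": 6.5}])

```text
time: 1.1
tool_pos: [0.4122, 0.169, 0.2224]
tcp_rot: [180.0, 0.0, 173.1]
force: [1.1, 0.0, -0.1]
opening: 0.0954
gripper_force: 0.0
```

Emit:
servo_tool(targets=[{"tx": 0.019, "ty": -0.044, "tz": 0, "yaw": 1.3}, {"tx": 0.038, "ty": -0.088, "tz": 0, "yaw": 2.6}, {"tx": 0.057, "ty": -0.132, "tz": 0, "yaw": 3.9}, {"tx": 0.076, "ty": -0.176, "tz": 0, "yaw": 5.2}, {"tx": 0.095, "ty": -0.22, "tz": 0, "yaw": 6.5}])

```text
time: 1.6
tool_pos: [0.5073, -0.0512, 0.2223]
tcp_rot: [180.0, -0.0, 179.5]
force: [-0.4, 0.6, -0.8]
opening: 0.0952
gripper_force: 0.0
```

Emit:
servo_tool(targets=[{"tx": 0.019, "ty": -0.045, "tz": 0, "yaw": 1.3}, {"tx": 0.038, "ty": -0.09, "tz": 0, "yaw": 2.6}, {"tx": 0.057, "ty": -0.135, "tz": 0, "yaw": 3.9}, {"tx": 0.076, "ty": -0.18, "tz": 0, "yaw": 5.2}, {"tx": 0.092, "ty": -0.225, "tz": -0.01, "yaw": 6.1}])

```text
time: 2.1
tool_pos: [0.6004, -0.2765, 0.2136]
tcp_rot: [-179.9, 0.1, -174.4]
force: [0.4, -0.2, -0.2]
opening: 0.0952
gripper_force: 0.0
```

Emit:
servo_tool(targets=[{"tx": 0, "ty": 0, "tz": -0.03, "yaw": 0}, {"tx": 0, "ty": 0, "tz": -0.06, "yaw": 0}, {"tx": 0, "ty": 0, "tz": -0.06, "yaw": 0}], claw=0.07)

```text
time: 2.4
tool_pos: [0.5958, -0.2729, 0.1461]
tcp_rot: [179.6, -0.5, -174.4]
force: [-1.0, 0.2, -0.6]
opening: 0.0761
gripper_force: 0.0
```

```bash
python3 - <<'E'
from h import *
print(telemetry.state()['tool_pos'])
ci,im=save('wrist','w1.png'); print(ci)
E
```

```text
[ 0.59583858 -0.27286894  0.14606624]
{'fx': 309.58803829610196, 'fy': 309.58803829610196, 'cx': 317.99834304695895, 'cy': 205.3503616506942, 'position': array([ 0.5206436 , -0.28047898,  0.30982133]), 'rotation': array([-15.3954278 ,  -0.3415632 ,  95.58552371])}
```

View pics/w1.png

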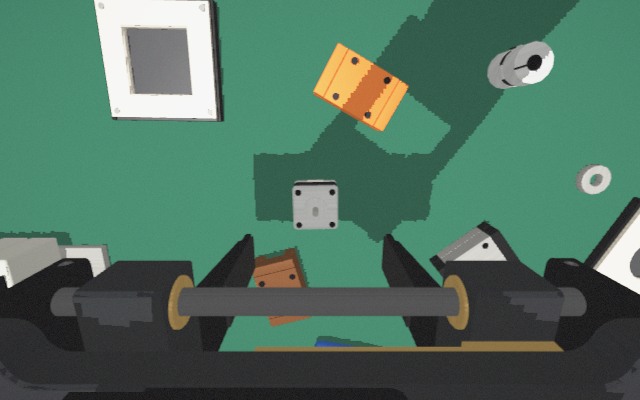

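The motor is at (315,206), square to the jaws. The square nest is at (160,60), and the orange and brown blocks clear the fingers.

```bash
python3 - <<'E'
from h import *
ci=dict(camera_info('wrist'))
print(ci['position'],ci['rotation'],telemetry.state()['tool_pos'],telemetry.state()['tcp_rot'])
ci.update(position=[ 0.5206436 , -0.28047898,  0.30982133],rotation=[-15.3954278 ,  -0.3415632 ,  95.58552371])
P=np.array([ray(ci,*p,.034) for p in [(297.5,191),(332,191),(333,225),(299,225)]]); print(P.mean(0),np.linalg.norm(P[0]-P[1]),np.degrees(np.arctan2(*(P[1]-P[0])[1::-1])))
print(ray(ci,160,60,.008))
E
```

```text
[ 0.52144217 -0.28058083  0.31270283] [-15.60757019  -0.1897614   95.61847268] [ 0.59726338 -0.2732602   0.14921464] [ 179.77925142   -0.31640344 -174.39653917]
[ 0.59908634 -0.27358322  0.034     ] 0.031476416802953495 95.50828967286205
[ 0.48270364 -0.42414266  0.008     ]
```

Emit:
servo_tool(targets=[{"tx": 0, "ty": 0.001, "tz": -0.035, "yaw": 0}, {"tx": 0, "ty": 0.001, "tz": -0.07, "yaw": 0}, {"tx": 0, "ty": 0.001, "tz": -0.105, "yaw": 0}, {"tx": 0, "ty": 0.001, "tz": -0.125, "yaw": 0}, {"tx": 0, "ty": 0.001, "tz": -0.134, "yaw": 0}])

```text
time: 2.95
tool_pos: [0.5989, -0.2726, 0.018]
tcp_rot: [180.0, -0.1, -174.3]
force: [0.6, -0.7, -0.2]
opening: 0.07
gripper_force: 0.0
```

Emit:
servo_tool(targets=[{"tx": 0, "ty": 0, "tz": 0, "yaw": 0}, {"tx": 0, "ty": 0, "tz": 0, "yaw": 0}, {"tx": 0, "ty": 0, "tz": 0, "yaw": 0}, {"tx": 0, "ty": 0, "tz": 0, "yaw": 0}, {"tx": 0, "ty": 0, "tz": 0, "yaw": 0}], claw=0.035, grip_force=30)

```text
time: 3.45
tool_pos: [0.6002, -0.2739, 0.0205]
tcp_rot: [-179.9, 0.1, -174.4]
force: [-0.7, -0.5, 4.4]
opening: 0.0419
gripper_force: 30.0
```

Emit:
servo_tool(targets=[{"tx": 0, "ty": 0, "tz": 0, "yaw": 0}, {"tx": 0, "ty": 0, "tz": 0, "yaw": 0}, {"tx": 0, "ty": 0, "tz": 0, "yaw": 0}])

```text
time: 3.75
tool_pos: [0.6003, -0.2739, 0.0205]
tcp_rot: [-179.9, 0.1, -174.4]
force: [-0.8, 0.4, 5.8]
opening: 0.0414
gripper_force: 30.0
```

Emit:
servo_tool(targets=[{"tx": 0, "ty": 0, "tz": 0.01, "yaw": 0}, {"tx": 0, "ty": 0, "tz": 0.03, "yaw": 0}, {"tx": 0, "ty": 0, "tz": 0.055, "yaw": 0}, {"tx": 0, "ty": 0, "tz": 0.075, "yaw": 0}, {"tx": 0, "ty": 0, "tz": 0.08, "yaw": 0}])

```text
time: 4.25
tool_pos: [0.6003, -0.2737, 0.1014]
tcp_rot: [-179.9, 0.2, -174.4]
force: [-0.4, -0.3, -2.1]
opening: 0.0417
gripper_force: 30.0
```

Emit:
servo_tool(targets=[{"tx": -0.014, "ty": -0.019, "tz": 0, "yaw": -0.2}, {"tx": -0.041, "ty": -0.054, "tz": 0, "yaw": -0.3}, {"tx": -0.07, "ty": -0.092, "tz": 0, "yaw": -0.5}, {"tx": -0.099, "ty": -0.13, "tz": 0, "yaw": -0.8}, {"tx": -0.114, "ty": -0.15, "tz": 0, "yaw": -0.8}])

```text
time: 4.75
tool_pos: [0.4822, -0.4248, 0.0971]
tcp_rot: [179.9, -0.1, -175.3]
force: [1.5, -0.5, -1.2]
opening: 0.0419
gripper_force: 30.0
```

Emit:
servo_tool(targets=[{"tx": 0, "ty": 0, "tz": -0.005, "yaw": 0}, {"tx": 0, "ty": 0, "tz": -0.02, "yaw": 0}, {"tx": 0, "ty": 0, "tz": -0.04, "yaw": 0}, {"tx": 0, "ty": 0, "tz": -0.045, "yaw": 0}, {"tx": 0, "ty": 0, "tz": -0.045, "yaw": 0}])

```text
time: 5.25
tool_pos: [0.4846, -0.4208, 0.0508]
tcp_rot: [179.8, -0.2, -175.1]
force: [-0.5, -0.1, -1.9]
opening: 0.0418
gripper_force: 30.0
```

```bash
python3 - <<'E'
from h import *
s=telemetry.state();print(s['tool_pos'],s['tcp_rot'],s['force'],s['opening'])
ci,im=save('wrist','w2.png'); print(ci)
E
```

```text
[ 0.48458291 -0.42084144  0.05084442] [ 1.79772959e+02 -1.69472349e-01 -1.75102033e+02] [-0.53166721 -0.14150564 -1.8597232 ] 0.04183856843753533
{'fx': 309.58803829610196, 'fy': 309.58803829610196, 'cx': 317.99834304695895, 'cy': 205.3503616506942, 'position': array([ 0.40825979, -0.42725978,  0.21413222]), 'rotation': array([-15.75381642,  -0.19431812,  94.91947118])}
```

View pics/w2.png

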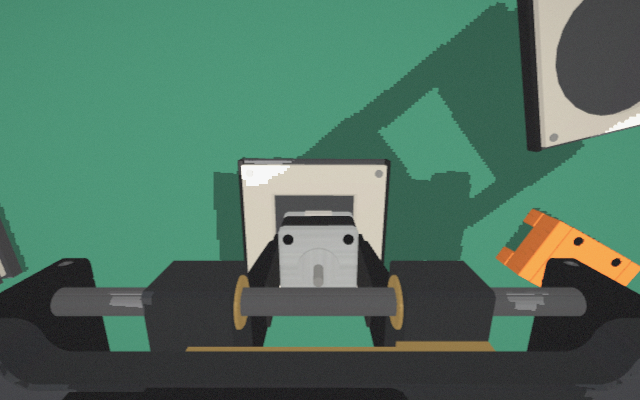

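Emit:
servo_tool(targets=[{"tx": 0, "ty": 0, "tz": 0, "yaw": 0}, {"tx": 0, "ty": 0, "tz": 0, "yaw": 0}, {"tx": 0, "ty": 0, "tz": 0, "yaw": 0}, {"tx": 0, "ty": 0, "tz": 0, "yaw": 0}])

```text
time: 5.7
tool_pos: [0.4854, -0.4234, 0.0543]
tcp_rot: [-180.0, 0.0, -175.2]
force: [0.4, -0.3, -2.6]
opening: 0.0417
gripper_force: 30.0
```

```bash
python3 - <<'E'
from h import *
s=telemetry.state();print(s['tool_pos'],s['tcp_rot'],s['force'])
ci=dict(position=[ 0.40825979, -0.42725978,  0.21413222],rotation=[-15.75381642,  -0.19431812,  94.91947118])
ci={**camera_info('wrist'),**ci}
for p in [(276,196),(354,196)]: print(ray(ci,*p,.014))
a=ray(ci,288,239,.048); b=ray(ci,348,239,.048); print(a,b,(a+b)/2)
E
```

```text
[ 0.48543119 -0.42342871  0.05430416] [-1.79952068e+02  3.60331238e-02 -1.75181287e+02] [ 0.38227221 -0.27058668 -2.56273418]
[ 0.46037879 -0.45015395  0.014     ]
[ 0.45596804 -0.39839624  0.014     ]
[ 0.47639777 -0.43814252  0.048     ] [ 0.47348513 -0.40375295  0.048     ] [ 0.47494145 -0.42094774  0.048     ]
```

Emit:
servo_tool(targets=[{"tx": 0, "ty": 0, "tz": -0.008, "yaw": 0}, {"tx": 0, "ty": 0, "tz": -0.016, "yaw": 0}, {"tx": 0, "ty": 0, "tz": -0.022, "yaw": 0}, {"tx": 0, "ty": 0, "tz": -0.024, "yaw": 0}, {"tx": 0, "ty": 0, "tz": -0.024, "yaw": 0}])

```text
time: 6.2
tool_pos: [0.485, -0.423, 0.0291]
tcp_rot: [180.0, -0.0, -175.2]
force: [-0.2, -0.3, -2.1]
opening: 0.0419
gripper_force: 30.0
```

Emit:
servo_tool(targets=[{"tx": 0, "ty": 0, "tz": 0, "yaw": 0}, {"tx": 0, "ty": 0, "tz": -0.001, "yaw": 0}, {"tx": 0, "ty": 0, "tz": -0.001, "yaw": 0}, {"tx": 0, "ty": 0, "tz": -0.001, "yaw": 0}])

```text
time: 6.6
tool_pos: [0.4852, -0.4232, 0.0287]
tcp_rot: [-180.0, 0.0, -175.2]
force: [0.4, 1.0, -3.4]
opening: 0.042
gripper_force: 30.0
```

Emit:
servo_tool(targets=[{"tx": 0, "ty": 0, "tz": -0.0005, "yaw": 0}, {"tx": 0, "ty": 0, "tz": -0.001, "yaw": 0}, {"tx": 0, "ty": 0, "tz": -0.001, "yaw": 0}])

```text
time: 6.9
tool_pos: [0.4852, -0.4232, 0.0286]
tcp_rot: [180.0, -0.0, -175.2]
force: [-3.1, 2.5, 5.1]
opening: 0.0418
gripper_force: 30.0
```

Emit:
servo_tool(targets=[{"tx": 0, "ty": 0, "tz": -0.0003, "yaw": 0}, {"tx": 0, "ty": 0, "tz": -0.0005, "yaw": 0}, {"tx": 0, "ty": 0, "tz": -0.0005, "yaw": 0}])

```text
time: 7.2
tool_pos: [0.4852, -0.4232, 0.0286]
tcp_rot: [180.0, -0.0, -175.2]
force: [-3.6, 3.9, 8.3]
opening: 0.0417
gripper_force: 30.0
```

The motor is seated: contact at +8.1 mm, which is the floor height. I'm releasing it and working out the bearing position.

Emit:
servo_tool(targets=[{"tx": 0, "ty": 0, "tz": 0, "yaw": 0}, {"tx": 0, "ty": 0, "tz": 0, "yaw": 0}, {"tx": 0, "ty": 0, "tz": 0, "yaw": 0}, {"tx": 0, "ty": 0, "tz": 0, "yaw": 0}], claw=0.065)

```text
time: 7.6
tool_pos: [0.4852, -0.4232, 0.0269]
tcp_rot: [-180.0, 0.0, -175.2]
force: [0.3, 0.3, 0.2]
opening: 0.0637
gripper_force: 0.0
```

Emit:
servo_tool(targets=[{"tx": 0, "ty": 0, "tz": 0.02, "yaw": 0}, {"tx": 0, "ty": 0, "tz": 0.05, "yaw": 0}, {"tx": 0, "ty": 0, "tz": 0.09, "yaw": 0}, {"tx": 0, "ty": 0, "tz": 0.13, "yaw": 0}, {"tx": 0, "ty": 0, "tz": 0.15, "yaw": 0}])

```text
time: 8.1
tool_pos: [0.4865, -0.4245, 0.1819]
tcp_rot: [-179.7, 0.2, -175.2]
force: [-0.6, -0.7, -0.7]
opening: 0.065
gripper_force: 0.0
```

```bash
python3 - <<'E'
from h import *
ci=camera_info('top')
W=lambda x,y,z: ray(ci,177+(x+.5)/8-.5,160+(y+.5)/8-.5,z).round(4)
print(W(232,235,.008),W(204,214,.034), telemetry.state()['tool_pos'])
E
```

```text
[0.5757 0.2757 0.008 ] [0.5771 0.2765 0.034 ] [ 0.48650734 -0.42451045  0.18185732]
```

Emit:
servo_tool(targets=[{"tx": 0.006, "ty": 0.045, "tz": 0, "yaw": 1.1}, {"tx": 0.012, "ty": 0.09, "tz": 0, "yaw": 2.2}, {"tx": 0.018, "ty": 0.135, "tz": 0, "yaw": 3.3}, {"tx": 0.024, "ty": 0.18, "tz": 0, "yaw": 4.4}, {"tx": 0.03, "ty": 0.225, "tz": 0, "yaw": 5.5}])

```text
time: 8.6
tool_pos: [0.5151, -0.1965, 0.1771]
tcp_rot: [-180.0, 0.0, -169.7]
force: [1.0, 0.0, 0.4]
opening: 0.0653
gripper_force: 0.0
```

Emit:
servo_tool(targets=[{"tx": 0.006, "ty": 0.045, "tz": 0, "yaw": 1.1}, {"tx": 0.012, "ty": 0.09, "tz": 0, "yaw": 2.2}, {"tx": 0.018, "ty": 0.135, "tz": 0, "yaw": 3.3}, {"tx": 0.024, "ty": 0.18, "tz": 0, "yaw": 4.4}, {"tx": 0.03, "ty": 0.225, "tz": 0, "yaw": 5.5}])

```text
time: 9.1
tool_pos: [0.5452, 0.0287, 0.1772]
tcp_rot: [-180.0, 0.0, -164.1]
force: [0.4, -0.5, 1.0]
opening: 0.0653
gripper_force: 0.0
```

Emit:
servo_tool(targets=[{"tx": 0.006, "ty": 0.045, "tz": 0, "yaw": 1.1}, {"tx": 0.012, "ty": 0.09, "tz": 0, "yaw": 2.2}, {"tx": 0.018, "ty": 0.135, "tz": 0, "yaw": 3.3}, {"tx": 0.024, "ty": 0.18, "tz": -0.01, "yaw": 4.4}, {"tx": 0.029, "ty": 0.215, "tz": -0.02, "yaw": 5.5}])

```text
time: 9.6
tool_pos: [0.5745, 0.2445, 0.1574]
tcp_rot: [180.0, 0.1, -158.6]
force: [1.4, -1.0, 0.2]
opening: 0.0655
gripper_force: 0.0
```

Emit:
servo_tool(targets=[{"tx": 0.002, "ty": 0.02, "tz": -0.02, "yaw": 0}, {"tx": 0.003, "ty": 0.032, "tz": -0.03, "yaw": 0}, {"tx": 0.003, "ty": 0.035, "tz": -0.03, "yaw": 0}, {"tx": 0.003, "ty": 0.035, "tz": -0.03, "yaw": 0}, {"tx": 0.003, "ty": 0.035, "tz": -0.03, "yaw": 0}])

```text
time: 10.1
tool_pos: [0.5779, 0.2761, 0.1283]
tcp_rot: [-180.0, 0.1, -158.7]
force: [-0.0, 1.0, 1.0]
opening: 0.0651
gripper_force: 0.0
```

```bash
python3 - <<'E'
from h import *
print(telemetry.state()['tool_pos'])
ci,im=save('wrist','w3.png'); print(ci)
E
```

```text
[0.57787243 0.27606793 0.1283214 ]
{'fx': 309.58803829610196, 'fy': 309.58803829610196, 'cx': 317.99834304695895, 'cy': 205.3503616506942, 'position': array([0.50575385, 0.24870242, 0.29125373]), 'rotation': array([-1.60046424e+01,  4.26864674e-02,  1.11275654e+02])}
```

View pics/w3.png

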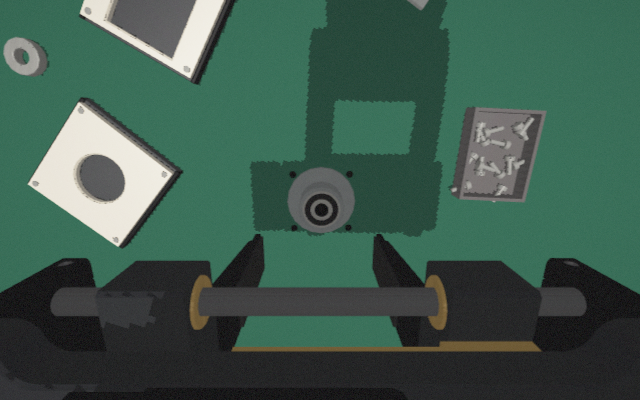

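The bearing hub top is at (321,209), with the bolt holes at diagonals clear of the jaws.

```bash
python3 - <<'E'
from h import *
ci=camera_info('wrist'); print(ray(ci,321,209,.034),ray(ci,321,200,.008),ray(ci,103,178,.008))
E
```

```text
[0.57684758 0.27890358 0.034     ] [0.57573784 0.27870971 0.008     ] [0.62952965 0.08221651 0.008     ]
```

Emit:
servo_tool(targets=[{"tx": -0.001, "ty": 0, "tz": -0.03, "yaw": 0}, {"tx": -0.001, "ty": 0, "tz": -0.06, "yaw": 0}, {"tx": -0.001, "ty": 0, "tz": -0.07, "yaw": 0}, {"tx": -0.001, "ty": 0, "tz": -0.07, "yaw": 0}])

```text
time: 10.55
tool_pos: [0.5752, 0.2757, 0.0558]
tcp_rot: [-180.0, -0.2, -158.7]
force: [-0.4, 0.8, 0.5]
opening: 0.0653
gripper_force: 0.0
```

Emit:
servo_tool(targets=[{"tx": 0, "ty": 0.001, "tz": -0.015, "yaw": 0}, {"tx": 0, "ty": 0.0015, "tz": -0.03, "yaw": 0}, {"tx": 0, "ty": 0.0015, "tz": -0.036, "yaw": 0}, {"tx": 0, "ty": 0.0015, "tz": -0.036, "yaw": 0}, {"tx": 0, "ty": 0.0015, "tz": -0.036, "yaw": 0}])

```text
time: 11.05
tool_pos: [0.5762, 0.2784, 0.0212]
tcp_rot: [-180.0, 0.0, -158.7]
force: [0.7, 0.1, 0.4]
opening: 0.065
gripper_force: 0.0
```

Emit:
servo_tool(targets=[{"tx": 0, "ty": 0, "tz": 0, "yaw": 0}, {"tx": 0, "ty": 0, "tz": 0, "yaw": 0}, {"tx": 0, "ty": 0, "tz": 0, "yaw": 0}, {"tx": 0, "ty": 0, "tz": 0, "yaw": 0}, {"tx": 0, "ty": 0, "tz": 0, "yaw": 0}], claw=0.033, grip_force=30)

```text
time: 11.55
tool_pos: [0.5764, 0.2784, 0.0215]
tcp_rot: [-180.0, 0.0, -158.7]
force: [0.0, 0.0, 2.0]
opening: 0.0395
gripper_force: 30.0
```

Emit:
servo_tool(targets=[{"tx": 0, "ty": 0, "tz": 0, "yaw": 0}, {"tx": 0, "ty": 0, "tz": 0, "yaw": 0}])

```text
time: 11.75
tool_pos: [0.5764, 0.2784, 0.0216]
tcp_rot: [-180.0, 0.0, -158.7]
force: [-0.7, -0.4, 2.5]
opening: 0.0394
gripper_force: 30.0
```

Emit:
servo_tool(targets=[{"tx": 0, "ty": 0, "tz": 0.01, "yaw": 0}, {"tx": 0, "ty": 0, "tz": 0.03, "yaw": 0}, {"tx": 0, "ty": 0, "tz": 0.06, "yaw": 0}, {"tx": -0.005, "ty": -0.012, "tz": 0.08, "yaw": -1}, {"tx": -0.018, "ty": -0.042, "tz": 0.09, "yaw": -2}])

```text
time: 12.25
tool_pos: [0.5597, 0.2377, 0.1142]
tcp_rot: [180.0, 0.3, -160.6]
force: [0.2, -0.6, -2.7]
opening: 0.0396
gripper_force: 30.0
```

Emit:
servo_tool(targets=[{"tx": -0.016, "ty": -0.039, "tz": 0, "yaw": -1.5}, {"tx": -0.032, "ty": -0.078, "tz": 0, "yaw": -3}, {"tx": -0.048, "ty": -0.117, "tz": 0, "yaw": -4.5}, {"tx": -0.064, "ty": -0.156, "tz": 0, "yaw": -6}, {"tx": -0.08, "ty": -0.195, "tz": 0, "yaw": -7.5}])

```text
time: 12.75
tool_pos: [0.4768, 0.0401, 0.1109]
tcp_rot: [180.0, -0.0, -168.2]
force: [1.1, 0.5, -2.4]
opening: 0.0392
gripper_force: 30.0
```

Emit:
servo_tool(targets=[{"tx": -0.016, "ty": -0.039, "tz": 0, "yaw": -1.5}, {"tx": -0.032, "ty": -0.078, "tz": 0, "yaw": -3}, {"tx": -0.048, "ty": -0.117, "tz": 0, "yaw": -4.5}, {"tx": -0.064, "ty": -0.156, "tz": 0, "yaw": -6}, {"tx": -0.08, "ty": -0.195, "tz": 0, "yaw": -7.5}])

```text
time: 13.25
tool_pos: [0.3969, -0.1547, 0.1112]
tcp_rot: [180.0, 0.0, -175.7]
force: [0.4, -0.9, -2.7]
opening: 0.0395
gripper_force: 30.0
```

Emit:
servo_tool(targets=[{"tx": -0.014, "ty": -0.033, "tz": 0, "yaw": -1}, {"tx": -0.028, "ty": -0.064, "tz": 0, "yaw": -2}, {"tx": -0.038, "ty": -0.087, "tz": 0, "yaw": -3}, {"tx": -0.044, "ty": -0.1, "tz": -0.01, "yaw": -3}, {"tx": -0.044, "ty": -0.1, "tz": -0.03, "yaw": -3}])

```text
time: 13.75
tool_pos: [0.3544, -0.2561, 0.0827]
tcp_rot: [-179.8, 0.2, -178.9]
force: [0.6, 0.3, -2.9]
opening: 0.0396
gripper_force: 30.0
```

Emit:
servo_tool(targets=[{"tx": 0, "ty": 0, "tz": -0.02, "yaw": 0}, {"tx": 0, "ty": 0, "tz": -0.025, "yaw": 0}, {"tx": 0, "ty": 0, "tz": -0.025, "yaw": 0}, {"tx": 0, "ty": 0, "tz": -0.025, "yaw": 0}])

```text
time: 14.15
tool_pos: [0.3546, -0.2539, 0.057]
tcp_rot: [-180.0, 0.0, -178.7]
force: [0.2, 0.1, -2.9]
opening: 0.0395
gripper_force: 30.0
```

```bash
python3 - <<'E'
from h import *
s=telemetry.state();print(s['tool_pos'],s['tcp_rot'],s['force'],s['opening'])
ci,im=save('wrist','w4.png'); print(ci)
E
```

```text
[ 0.3545974  -0.25387954  0.05697255] [-1.79955336e+02  4.38234787e-02 -1.78667058e+02] [ 0.20755102  0.07449716 -2.90298892] 0.03954099882649972
{'fx': 309.58803829610196, 'fy': 309.58803829610196, 'cx': 317.99834304695895, 'cy': 205.3503616506942, 'position': array([ 0.27736597, -0.25475786,  0.21997351]), 'rotation': array([-1.59718411e+01,  7.67458520e-02,  9.13534553e+01])}
```

View pics/w4.png

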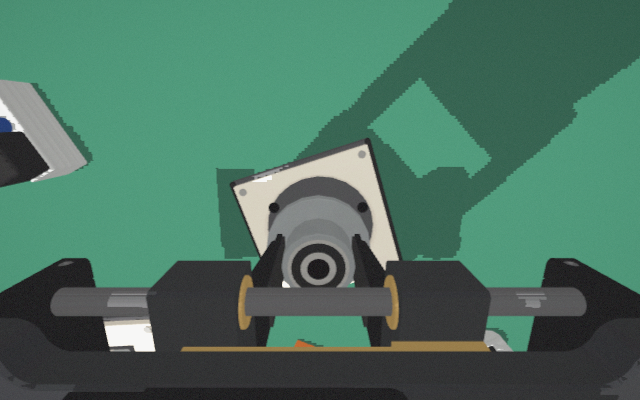

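The bearing hub is at (318,268), centred over the pocket (about 318-320). I'm lowering it.

Emit:
servo_tool(targets=[{"tx": 0, "ty": 0, "tz": -0.008, "yaw": 0}, {"tx": 0, "ty": 0, "tz": -0.016, "yaw": 0}, {"tx": 0, "ty": 0, "tz": -0.024, "yaw": 0}, {"tx": 0, "ty": 0, "tz": -0.026, "yaw": 0}, {"tx": 0, "ty": 0, "tz": -0.026, "yaw": 0}])

```text
time: 14.7
tool_pos: [0.354, -0.2535, 0.0297]
tcp_rot: [180.0, -0.0, -178.7]
force: [0.5, 0.4, -3.4]
opening: 0.0395
gripper_force: 30.0
```

Emit:
servo_tool(targets=[{"tx": 0, "ty": 0, "tz": -0.0005, "yaw": 0}, {"tx": 0, "ty": 0, "tz": -0.001, "yaw": 0}, {"tx": 0, "ty": 0, "tz": -0.0015, "yaw": 0}, {"tx": 0, "ty": 0, "tz": -0.0015, "yaw": 0}])

```text
time: 15.1
tool_pos: [0.3542, -0.2537, 0.0295]
tcp_rot: [180.0, -0.0, -178.7]
force: [-3.1, 2.7, 6.2]
opening: 0.0393
gripper_force: 30.0
```

Emit:
servo_tool(targets=[{"tx": 0, "ty": 0, "tz": 0, "yaw": 0}, {"tx": 0, "ty": 0, "tz": 0, "yaw": 0}, {"tx": 0, "ty": 0, "tz": 0, "yaw": 0}, {"tx": 0, "ty": 0, "tz": 0, "yaw": 0}], claw=0.07)

```text
time: 15.5
tool_pos: [0.3543, -0.2538, 0.0287]
tcp_rot: [-180.0, 0.0, -178.7]
force: [-0.9, 0.3, 0.1]
opening: 0.0654
gripper_force: 0.0
```

Emit:
servo_tool(targets=[{"tx": 0, "ty": 0, "tz": 0.02, "yaw": 0}, {"tx": 0, "ty": 0, "tz": 0.05, "yaw": 0}, {"tx": 0, "ty": 0, "tz": 0.08, "yaw": 0}, {"tx": 0.01, "ty": 0.005, "tz": 0.1, "yaw": -3}, {"tx": 0.04, "ty": 0.02, "tz": 0.1, "yaw": -8}])

```text
time: 16.0
tool_pos: [0.3956, -0.2358, 0.1326]
tcp_rot: [-179.7, 0.4, 173.0]
force: [-0.2, -1.0, -0.2]
opening: 0.07
gripper_force: 0.0
```

Emit:
servo_tool(targets=[{"tx": 0.038, "ty": 0.019, "tz": 0, "yaw": -5}, {"tx": 0.076, "ty": 0.038, "tz": 0, "yaw": -11}, {"tx": 0.114, "ty": 0.057, "tz": 0, "yaw": -17}, {"tx": 0.152, "ty": 0.076, "tz": 0, "yaw": -23}, {"tx": 0.19, "ty": 0.095, "tz": 0, "yaw": -29}])

```text
time: 16.5
tool_pos: [0.5857, -0.1376, 0.1284]
tcp_rot: [-180.0, 0.0, 144.1]
force: [-0.1, -0.0, -0.2]
opening: 0.0702
gripper_force: 0.0
```

Emit:
servo_tool(targets=[{"tx": 0.03, "ty": 0.016, "tz": 0, "yaw": -5}, {"tx": 0.051, "ty": 0.027, "tz": 0, "yaw": -9}, {"tx": 0.06, "ty": 0.031, "tz": 0, "yaw": -10.1}, {"tx": 0.06, "ty": 0.031, "tz": 0, "yaw": -10.1}, {"tx": 0.06, "ty": 0.031, "tz": 0, "yaw": -10.1}])

```text
time: 17.0
tool_pos: [0.6434, -0.1081, 0.1283]
tcp_rot: [-180.0, -0.0, 134.3]
force: [0.2, -0.2, 0.5]
opening: 0.0699
gripper_force: 0.0
```

```bash
python3 - <<'E'
from h import *
s=telemetry.state();print(s['tool_pos'],s['tcp_rot'])
ci,im=save('wrist','w5.png'); print(ci)
E
```

```text
[ 0.64336511 -0.10812078  0.12830355] [-1.79951244e+02 -3.77584482e-02  1.34252294e+02]
{'fx': 309.58803829610196, 'fy': 309.58803829610196, 'cx': 317.99834304695895, 'cy': 205.3503616506942, 'position': array([ 0.58981626, -0.05176218,  0.29139633]), 'rotation': array([-15.9173821 ,   0.08831679,  44.273354  ])}
```

View pics/w5.png

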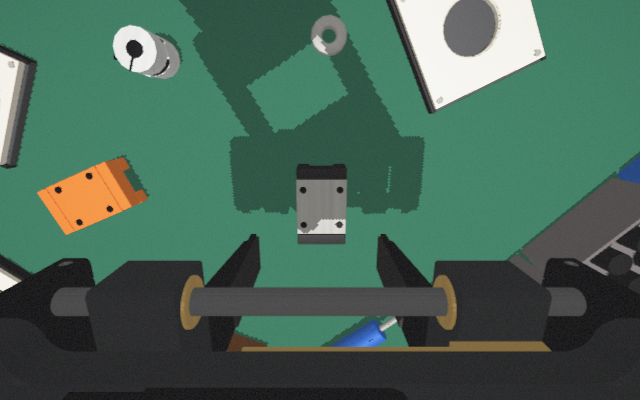

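The carriage is square to the jaws, with holes at (304,190), (340,190), (304,225) and (340,225).

```bash
python3 - <<'E'
from h import *
ci=camera_info('wrist')
P=np.array([ray(ci,*p,.028) for p in [(304,190),(340,190),(340,225),(304,225)]]); print(P.mean(0),np.linalg.norm(P[0]-P[1]),np.degrees(np.arctan2(*(P[1]-P[0])[1::-1])))
print(ray(ci,134,49,.041))
E
```

```text
[ 0.64594123 -0.10516253  0.028     ] 0.03141917024937935 44.25459442332863
[ 0.45878051 -0.11213621  0.041     ]
```

Emit:
servo_tool(targets=[{"tx": 0, "ty": 0, "tz": -0.03, "yaw": 0}, {"tx": 0, "ty": 0, "tz": -0.06, "yaw": 0}, {"tx": 0, "ty": 0, "tz": -0.07, "yaw": 0}, {"tx": 0, "ty": 0, "tz": -0.07, "yaw": 0}])

```text
time: 17.45
tool_pos: [0.6419, -0.1079, 0.0566]
tcp_rot: [-179.9, -0.2, 134.2]
force: [-0.1, 0.7, 0.1]
opening: 0.0703
gripper_force: 0.0
```

Emit:
servo_tool(targets=[{"tx": 0.001, "ty": 0.001, "tz": -0.015, "yaw": 0}, {"tx": 0.002, "ty": 0.002, "tz": -0.03, "yaw": 0}, {"tx": 0.002, "ty": 0.002, "tz": -0.038, "yaw": 0}, {"tx": 0.002, "ty": 0.002, "tz": -0.0395, "yaw": 0}, {"tx": 0.002, "ty": 0.002, "tz": -0.0395, "yaw": 0}])

```text
time: 17.95
tool_pos: [0.646, -0.1056, 0.0187]
tcp_rot: [-180.0, -0.0, 134.2]
force: [0.1, -0.6, -0.4]
opening: 0.0703
gripper_force: 0.0
```

Emit:
servo_tool(targets=[{"tx": 0, "ty": 0, "tz": 0, "yaw": 0}, {"tx": 0, "ty": 0, "tz": 0, "yaw": 0}, {"tx": 0, "ty": 0, "tz": 0, "yaw": 0}, {"tx": 0, "ty": 0, "tz": 0, "yaw": 0}, {"tx": 0, "ty": 0, "tz": 0, "yaw": 0}], claw=0.037, grip_force=35)

```text
time: 18.45
tool_pos: [0.6462, -0.1059, 0.0196]
tcp_rot: [-180.0, 0.0, 134.2]
force: [-1.7, 0.1, 2.1]
opening: 0.0435
gripper_force: 35.0
```

Emit:
servo_tool(targets=[{"tx": 0, "ty": 0, "tz": 0, "yaw": 0}, {"tx": 0, "ty": 0, "tz": 0, "yaw": 0}])

```text
time: 18.65
tool_pos: [0.6462, -0.1059, 0.0196]
tcp_rot: [-180.0, 0.0, 134.2]
force: [-2.1, -1.1, 4.1]
opening: 0.0439
gripper_force: 35.0
```

Emit:
servo_tool(targets=[{"tx": 0, "ty": 0, "tz": 0.01, "yaw": 0}, {"tx": 0, "ty": 0, "tz": 0.03, "yaw": 0}, {"tx": 0, "ty": 0, "tz": 0.055, "yaw": 0}, {"tx": -0.005, "ty": 0.005, "tz": 0.075, "yaw": 1}, {"tx": -0.02, "ty": 0.022, "tz": 0.08, "yaw": 4}])

```text
time: 19.15
tool_pos: [0.6286, -0.0846, 0.1027]
tcp_rot: [179.8, 0.3, 138.2]
force: [-0.3, -0.1, -1.1]
opening: 0.0436
gripper_force: 35.0
```

Emit:
servo_tool(targets=[{"tx": -0.026, "ty": 0.028, "tz": 0, "yaw": 5}, {"tx": -0.052, "ty": 0.057, "tz": 0, "yaw": 11}, {"tx": -0.078, "ty": 0.086, "tz": 0, "yaw": 17}, {"tx": -0.104, "ty": 0.115, "tz": 0, "yaw": 22}, {"tx": -0.13, "ty": 0.144, "tz": 0, "yaw": 27}])

```text
time: 19.65
tool_pos: [0.4946, 0.0616, 0.0989]
tcp_rot: [180.0, -0.0, 165.4]
force: [0.2, -0.2, -2.6]
opening: 0.044
gripper_force: 35.0
```

Emit:
servo_tool(targets=[{"tx": -0.02, "ty": 0.02, "tz": 0, "yaw": 4}, {"tx": -0.03, "ty": 0.032, "tz": -0.01, "yaw": 5.8}, {"tx": -0.034, "ty": 0.036, "tz": -0.03, "yaw": 5.8}, {"tx": -0.034, "ty": 0.036, "tz": -0.045, "yaw": 5.8}, {"tx": -0.034, "ty": 0.036, "tz": -0.045, "yaw": 5.8}])

```text
time: 20.15
tool_pos: [0.4598, 0.0963, 0.0512]
tcp_rot: [-179.9, -0.3, 171.0]
force: [-0.4, 0.1, -1.9]
opening: 0.0438
gripper_force: 35.0
```

Emit:
servo_tool(targets=[{"tx": 0, "ty": 0, "tz": 0, "yaw": 0}, {"tx": 0, "ty": 0, "tz": 0, "yaw": 0}])

```text
time: 20.35
tool_pos: [0.4631, 0.0962, 0.055]
tcp_rot: [180.0, 0.1, 171.0]
force: [0.6, 0.1, -2.6]
opening: 0.0436
gripper_force: 35.0
```

```bash
python3 - <<'E'
from h import *
s=telemetry.state();print(s['tool_pos'],s['tcp_rot'],s['force'],s['opening'])
ci,im=save('wrist','w6.png'); print(ci)
E
```

```text
[0.46313239 0.09621066 0.05495623] [1.79978109e+02 8.61639160e-02 1.70983550e+02] [ 0.57671395  0.05074068 -2.64966818] 0.04360430509697843
{'fx': 309.58803829610196, 'fy': 309.58803829610196, 'cx': 317.99834304695895, 'cy': 205.3503616506942, 'position': array([0.38671471, 0.10913787, 0.21790826]), 'rotation': array([-1.60174963e+01,  1.36529004e-02,  8.10002165e+01])}
```

View pics/w6.png

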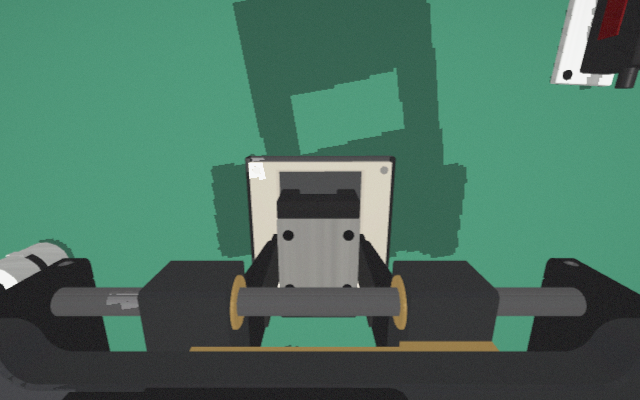

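The pocket spans columns 280–361 and the carriage is centred at 318.5, parallel to it. I'm lowering it.

Emit:
servo_tool(targets=[{"tx": 0, "ty": 0, "tz": -0.008, "yaw": 0}, {"tx": 0, "ty": 0, "tz": -0.016, "yaw": 0}, {"tx": 0, "ty": 0, "tz": -0.023, "yaw": 0}, {"tx": 0, "ty": 0, "tz": -0.025, "yaw": 0}, {"tx": 0, "ty": 0, "tz": -0.025, "yaw": 0}])

```text
time: 20.9
tool_pos: [0.4617, 0.0963, 0.0284]
tcp_rot: [-180.0, -0.1, 171.0]
force: [-0.4, -0.7, -2.3]
opening: 0.0437
gripper_force: 35.0
```

Emit:
servo_tool(targets=[{"tx": 0, "ty": 0, "tz": -0.0005, "yaw": 0}, {"tx": 0, "ty": 0, "tz": -0.001, "yaw": 0}, {"tx": 0, "ty": 0, "tz": -0.0015, "yaw": 0}, {"tx": 0, "ty": 0, "tz": -0.0015, "yaw": 0}])

```text
time: 21.3
tool_pos: [0.4623, 0.0964, 0.0278]
tcp_rot: [180.0, 0.0, 171.0]
force: [0.4, 0.1, -2.7]
opening: 0.0442
gripper_force: 35.0
```

Emit:
servo_tool(targets=[{"tx": 0, "ty": 0, "tz": -0.0005, "yaw": 0}, {"tx": 0, "ty": 0, "tz": -0.001, "yaw": 0}, {"tx": 0, "ty": 0, "tz": -0.001, "yaw": 0}])

```text
time: 21.6
tool_pos: [0.4623, 0.0964, 0.0276]
tcp_rot: [-180.0, -0.0, 171.0]
force: [-4.5, -0.6, 5.9]
opening: 0.0437
gripper_force: 35.0
```

Emit:
servo_tool(targets=[{"tx": 0, "ty": 0, "tz": 0, "yaw": 0}, {"tx": 0, "ty": 0, "tz": 0, "yaw": 0}, {"tx": 0, "ty": 0, "tz": 0, "yaw": 0}, {"tx": 0, "ty": 0, "tz": 0, "yaw": 0}], claw=0.065)

```text
time: 22.0
tool_pos: [0.4623, 0.0963, 0.0267]
tcp_rot: [180.0, 0.0, 171.0]
force: [-0.9, -0.6, -0.9]
opening: 0.0646
gripper_force: 0.0
```

Emit:
servo_tool(targets=[{"tx": 0, "ty": 0, "tz": 0.02, "yaw": 0}, {"tx": 0, "ty": 0, "tz": 0.05, "yaw": 0}, {"tx": 0, "ty": 0, "tz": 0.085, "yaw": 0}, {"tx": 0, "ty": -0.012, "tz": 0.1, "yaw": 0}, {"tx": 0, "ty": -0.045, "tz": 0.1, "yaw": 0}])

```text
time: 22.5
tool_pos: [0.4645, 0.0522, 0.1303]
tcp_rot: [179.9, 0.4, 171.2]
force: [-0.0, -0.4, -0.2]
opening: 0.0647
gripper_force: 0.0
```

Emit:
servo_tool(targets=[{"tx": -0.001, "ty": -0.045, "tz": 0, "yaw": 0}, {"tx": -0.002, "ty": -0.09, "tz": 0, "yaw": 0}, {"tx": -0.003, "ty": -0.13, "tz": 0, "yaw": 0}, {"tx": -0.003, "ty": -0.155, "tz": 0, "yaw": 0}, {"tx": -0.003, "ty": -0.165, "tz": 0, "yaw": 0}])

```text
time: 23.0
tool_pos: [0.4591, -0.1156, 0.1267]
tcp_rot: [-180.0, 0.0, 170.8]
force: [-0.8, -0.7, 0.5]
opening: 0.0649
gripper_force: 0.0
```

Emit:
servo_tool(targets=[{"tx": 0, "ty": 0, "tz": 0, "yaw": 0}, {"tx": 0, "ty": 0, "tz": 0, "yaw": 0}, {"tx": 0, "ty": 0, "tz": 0, "yaw": 0}])

```text
time: 23.3
tool_pos: [0.4592, -0.1125, 0.1265]
tcp_rot: [180.0, -0.0, 171.1]
force: [-0.4, -0.5, 0.3]
opening: 0.0651
gripper_force: 0.0
```

```bash
python3 - <<'E'
from h import *
s=telemetry.state();print(s['tool_pos'],s['tcp_rot'])
ci,im=save('wrist','w7.png'); print(ci)
E
```

```text
[ 0.45917327 -0.11246495  0.12647973] [ 1.79978850e+02 -1.90494097e-02  1.71108089e+02]
{'fx': 309.58803829610196, 'fy': 309.58803829610196, 'cx': 317.99834304695895, 'cy': 205.3503616506942, 'position': array([ 0.38300931, -0.09976267,  0.28956866]), 'rotation': array([-1.59145358e+01,  1.46912309e-02,  8.11258869e+01])}
```

View pics/w7.png

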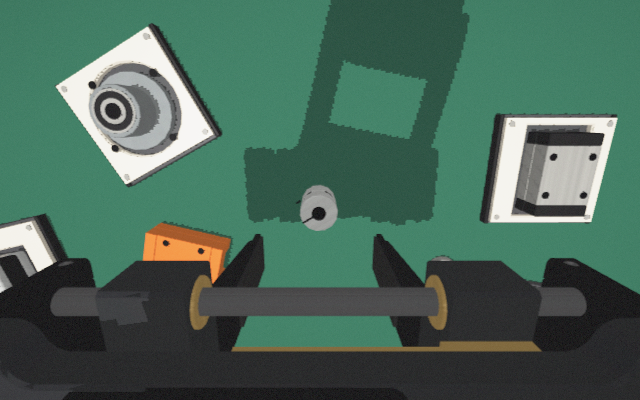

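The coupling top is at (319,211), with the orange block's corner at (230,240). The bearing and carriage both sit inside their pockets.

```bash
python3 - <<'E'
from h import *
ci=camera_info('wrist'); print(ray(ci,319,211,.041),ray(ci,230,240,.028))
E
```

```text
[ 0.45807713 -0.11071168  0.041     ] [ 0.47675661 -0.19532959  0.028     ]
```

Emit:
servo_tool(targets=[{"tx": 0, "ty": -0.001, "tz": -0.03, "yaw": 0}, {"tx": 0, "ty": -0.001, "tz": -0.055, "yaw": 0}, {"tx": 0, "ty": -0.001, "tz": -0.06, "yaw": 0}, {"tx": 0, "ty": -0.001, "tz": -0.06, "yaw": 0}])

```text
time: 23.75
tool_pos: [0.4585, -0.1137, 0.0658]
tcp_rot: [180.0, -0.1, 171.1]
force: [0.3, 0.2, 0.2]
opening: 0.065
gripper_force: 0.0
```

Emit:
servo_tool(targets=[{"tx": 0, "ty": 0.001, "tz": -0.018, "yaw": 0}, {"tx": 0, "ty": 0.0015, "tz": -0.035, "yaw": 0}, {"tx": 0, "ty": 0.0015, "tz": -0.043, "yaw": 0}, {"tx": 0, "ty": 0.0015, "tz": -0.0445, "yaw": 0}, {"tx": 0, "ty": 0.0015, "tz": -0.0445, "yaw": 0}])

```text
time: 24.25
tool_pos: [0.4599, -0.1133, 0.0231]
tcp_rot: [-180.0, 0.1, 171.0]
force: [-0.1, -0.1, -0.2]
opening: 0.0655
gripper_force: 0.0
```

Emit:
servo_tool(targets=[{"tx": 0, "ty": 0, "tz": 0, "yaw": 0}, {"tx": 0, "ty": 0, "tz": 0, "yaw": 0}, {"tx": 0, "ty": 0, "tz": 0, "yaw": 0}, {"tx": 0, "ty": 0, "tz": 0, "yaw": 0}, {"tx": 0, "ty": 0, "tz": 0, "yaw": 0}], claw=0.025, grip_force=15)

```text
time: 24.75
tool_pos: [0.4593, -0.1131, 0.0223]
tcp_rot: [180.0, 0.0, 171.0]
force: [-0.4, 0.4, 1.6]
opening: 0.0318
gripper_force: 15.0
```

Emit:
servo_tool(targets=[{"tx": 0, "ty": 0, "tz": 0, "yaw": 0}, {"tx": 0, "ty": 0, "tz": 0, "yaw": 0}, {"tx": 0, "ty": 0, "tz": 0, "yaw": 0}])

```text
time: 25.05
tool_pos: [0.4593, -0.1132, 0.0223]
tcp_rot: [180.0, 0.0, 171.0]
force: [-0.3, -0.4, 1.8]
opening: 0.0316
gripper_force: 15.0
```

Emit:
servo_tool(targets=[{"tx": 0, "ty": 0, "tz": 0.01, "yaw": 0}, {"tx": 0, "ty": 0, "tz": 0.03, "yaw": 0}, {"tx": 0, "ty": 0, "tz": 0.055, "yaw": 0}, {"tx": 0.005, "ty": 0.006, "tz": 0.075, "yaw": 0}, {"tx": 0.02, "ty": 0.023, "tz": 0.08, "yaw": 0}])

```text
time: 25.55
tool_pos: [0.4805, -0.0912, 0.1054]
tcp_rot: [-179.9, 0.3, 170.9]
force: [-0.0, 0.5, -0.8]
opening: 0.0315
gripper_force: 15.0
```

Emit:
servo_tool(targets=[{"tx": 0.024, "ty": 0.028, "tz": 0, "yaw": 0}, {"tx": 0.05, "ty": 0.058, "tz": 0, "yaw": 0}, {"tx": 0.076, "ty": 0.088, "tz": 0, "yaw": 0}, {"tx": 0.102, "ty": 0.118, "tz": 0, "yaw": 0}, {"tx": 0.126, "ty": 0.144, "tz": 0, "yaw": 0}])

```text
time: 26.05
tool_pos: [0.6061, 0.0554, 0.1025]
tcp_rot: [-180.0, 0.0, 171.1]
force: [0.3, -0.2, -0.8]
opening: 0.0317
gripper_force: 15.0
```

Emit:
servo_tool(targets=[{"tx": 0.016, "ty": 0.018, "tz": 0, "yaw": 0}, {"tx": 0.023, "ty": 0.027, "tz": -0.01, "yaw": 0}, {"tx": 0.023, "ty": 0.027, "tz": -0.03, "yaw": 0}, {"tx": 0.023, "ty": 0.027, "tz": -0.04, "yaw": 0}, {"tx": 0.023, "ty": 0.027, "tz": -0.04, "yaw": 0}])

```text
time: 26.55
tool_pos: [0.6257, 0.0802, 0.0592]
tcp_rot: [-179.9, -0.3, 171.0]
force: [-0.5, -1.3, -0.9]
opening: 0.0317
gripper_force: 15.0
```

Emit:
servo_tool(targets=[{"tx": 0, "ty": 0, "tz": 0, "yaw": 0}, {"tx": 0, "ty": 0, "tz": 0, "yaw": 0}, {"tx": 0, "ty": 0, "tz": 0, "yaw": 0}])

```text
time: 26.85
tool_pos: [0.6288, 0.0805, 0.0633]
tcp_rot: [180.0, 0.1, 171.0]
force: [-0.7, -0.6, -1.0]
opening: 0.0323
gripper_force: 15.0
```

```bash
python3 - <<'E'
from h import *
s=telemetry.state();print(s['tool_pos'],s['tcp_rot'],s['force'],s['opening'])
ci,im=save('wrist','w8.png'); print(ci)
E
```

```text
[0.6287973  0.08054872 0.06334228] [1.79979971e+02 1.03653839e-01 1.70986905e+02] [-0.74407647 -0.58422364 -0.96100636] 0.032275885604103265
{'fx': 309.58803829610196, 'fy': 309.58803829610196, 'cx': 317.99834304695895, 'cy': 205.3503616506942, 'position': array([0.55231508, 0.0934894 , 0.22626856]), 'rotation': array([-1.60372309e+01,  1.74036188e-02,  8.10102302e+01])}
```

View pics/w8.png

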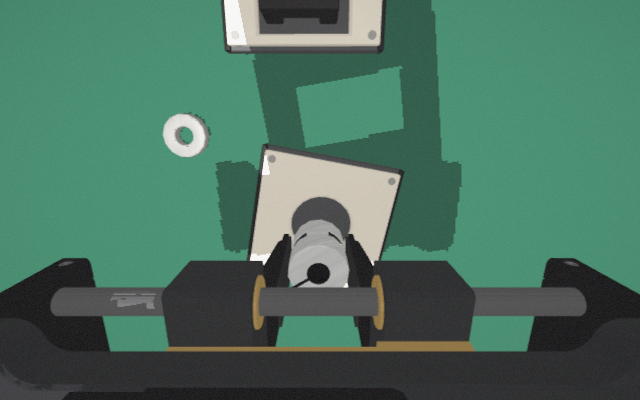

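The pocket spans columns 292–350 and the coupling is centred at about 319. I'm lowering it.

```bash
python3 - <<'E'
from h import *
ci=camera_info('wrist'); print(ray(ci,320.5,197.5,.014)+np.array([.0217,-.0034,0]))
E
```

```text
[0.62874022 0.08321714 0.014     ]
```

Emit:
servo_tool(targets=[{"tx": 0, "ty": 0.0005, "tz": -0.009, "yaw": 0}, {"tx": 0, "ty": 0.0005, "tz": -0.018, "yaw": 0}, {"tx": 0, "ty": 0.0005, "tz": -0.025, "yaw": 0}, {"tx": 0, "ty": 0.0005, "tz": -0.025, "yaw": 0}, {"tx": 0, "ty": 0.0005, "tz": -0.025, "yaw": 0}])

```text
time: 27.4
tool_pos: [0.6278, 0.0814, 0.0364]
tcp_rot: [-180.0, -0.1, 171.0]
force: [-0.4, -0.3, 0.2]
opening: 0.0319
gripper_force: 15.0
```

Emit:
servo_tool(targets=[{"tx": 0, "ty": 0.0005, "tz": -0.003, "yaw": 0}, {"tx": 0, "ty": 0.0005, "tz": -0.006, "yaw": 0}, {"tx": 0, "ty": 0.0005, "tz": -0.0065, "yaw": 0}, {"tx": 0, "ty": 0.0005, "tz": -0.0065, "yaw": 0}, {"tx": 0, "ty": 0.0005, "tz": -0.0065, "yaw": 0}])

```text
time: 27.9
tool_pos: [0.6282, 0.0818, 0.0307]
tcp_rot: [180.0, 0.0, 171.0]
force: [-0.7, -1.0, -0.3]
opening: 0.0318
gripper_force: 15.0
```

Emit:
servo_tool(targets=[{"tx": 0, "ty": 0, "tz": -0.0005, "yaw": 0}, {"tx": 0, "ty": 0, "tz": -0.001, "yaw": 0}, {"tx": 0, "ty": 0, "tz": -0.001, "yaw": 0}])

```text
time: 28.2
tool_pos: [0.6284, 0.0819, 0.0304]
tcp_rot: [-180.0, 0.0, 171.0]
force: [-2.5, 0.4, 4.8]
opening: 0.0317
gripper_force: 15.0
```

Seated at +8.1 mm. I'll release it, retreat clear of the nests and do a final check.

Emit:
servo_tool(targets=[{"tx": 0, "ty": 0, "tz": 0, "yaw": 0}, {"tx": 0, "ty": 0, "tz": 0, "yaw": 0}, {"tx": 0, "ty": 0, "tz": 0, "yaw": 0}, {"tx": 0, "ty": 0, "tz": 0, "yaw": 0}], claw=0.06)

```text
time: 28.6
tool_pos: [0.6281, 0.0818, 0.0294]
tcp_rot: [-180.0, -0.0, 171.0]
force: [-0.2, 0.0, -0.4]
opening: 0.057
gripper_force: 0.0
```

Emit:
servo_tool(targets=[{"tx": 0, "ty": 0, "tz": 0.02, "yaw": 0}, {"tx": 0, "ty": 0, "tz": 0.05, "yaw": 0}, {"tx": 0, "ty": 0, "tz": 0.09, "yaw": 0}, {"tx": 0, "ty": 0, "tz": 0.14, "yaw": 0}, {"tx": 0, "ty": 0, "tz": 0.18, "yaw": 0}])

```text
time: 29.1
tool_pos: [0.6285, 0.0819, 0.2124]
tcp_rot: [180.0, 0.1, 171.0]
force: [0.7, 0.2, 0.5]
opening: 0.0599
gripper_force: 0.0
```

Emit:
servo_tool(targets=[{"tx": -0.01, "ty": 0.04, "tz": 0, "yaw": 0}, {"tx": -0.025, "ty": 0.08, "tz": 0, "yaw": 0}, {"tx": -0.04, "ty": 0.12, "tz": 0, "yaw": 0}, {"tx": -0.055, "ty": 0.16, "tz": 0, "yaw": 0}, {"tx": -0.07, "ty": 0.2, "tz": 0, "yaw": 0}])

```text
time: 29.6
tool_pos: [0.5574, 0.2832, 0.2096]
tcp_rot: [180.0, 0.0, 171.0]
force: [1.1, -0.1, -0.8]
opening: 0.0603
gripper_force: 0.0
```

Emit:
servo_tool(targets=[{"tx": -0.02, "ty": 0.04, "tz": 0, "yaw": 0}, {"tx": -0.04, "ty": 0.08, "tz": 0, "yaw": 0}, {"tx": -0.06, "ty": 0.12, "tz": 0, "yaw": 0}, {"tx": -0.08, "ty": 0.16, "tz": 0, "yaw": 0}, {"tx": -0.09, "ty": 0.18, "tz": 0, "yaw": 0}])

```text
time: 30.1
tool_pos: [0.4661, 0.4646, 0.2095]
tcp_rot: [180.0, -0.0, 171.2]
force: [0.0, -0.1, 1.0]
opening: 0.06
gripper_force: 0.0
```

```bash
python3 - <<'E'
from h import *
ci,im=save('top','top1.png'); im=im[:,:,::-1]
cv2.imwrite('pics/fin.png',cv2.resize(im[130:315,250:530],None,fx=2.8,fy=2.8,interpolation=cv2.INTER_CUBIC))
E
```

```text
(no output)
```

View pics/fin.png

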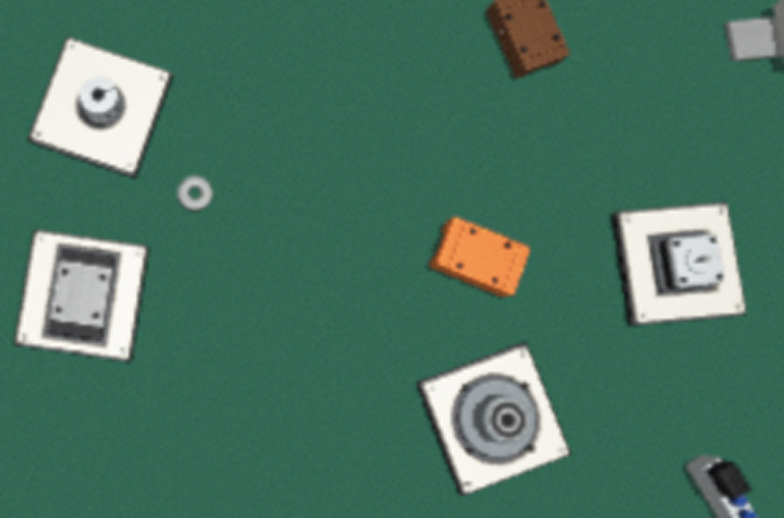

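All four parts sit in their pockets: coupling (100,103), carriage (80,293), bearing (495,418) and motor (693,262). The look-alikes have not moved.

```bash
python3 -c "
from bench import ticket; print(ticket.job_done())"
```

```text
the job is handed in; nothing more can be done
None
```

The motor, flanged bearing unit, guide carriage and shaft coupling are each set down flat in their matching nests, the sensor, screw tray and look-alikes were left alone, and the job was handed in at about 30 s of the 112 s limit.

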